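# Find the heavy side of a wooden handwheel and hold it down

### The arm

A 6-joint arm with a two-finger parallel gripper is mounted at the origin on the work surface. World frame = base frame: x ahead of the robot, y to its left, z up, the work surface at z = 0. Lengths are in m, angles in rad, forces in N, time in s.
With the tool pointing down it reaches from about 0.275 to 0.775 m from the base axis. Payload 14.6 kg.
Tool frame: the origin (TCP) lies on the centre line of the jaws, within the pads' length; the fingertips stand 11 mm ahead of it and the grasp point (between the pads) lies 8 mm behind it; y points along the fingers, z is the direction in which the jaws open and shut, and the axes are right-handed (so a half turn about y gives the same grasp; the last joint's range is limited). The gripper opens to 85 mm and grips with 20 to 120 N. Pads are 22 mm wide; open, the fingers measure 114 mm over their backs; the gripper's body (76 mm by 85 mm) begins 54 mm behind the grasp point. The pads swing forward as they close: fully open they stand 13 mm farther back than shut.
Start: joints at [-0.155, 0.263, -0.048, 1.259, 0, 1.415], TCP at [0.525, -0, 0.242] pointing down, gripper open.
Joint ranges: [-2.65, 2.65], [-0.89, 1.7], [-1.18, 1.37], [-2.13, 2.11], [-1.35, 1.29], [-3.14, 3.14]. Speed limits (rad/s): [1.89, 1.89, 2.57, 2.79, 3.14, 3.14].

### API

Orientations are given as a unit quaternion [x, y, z, w].
In Python, from bench import ctrl, vision gives the robot as it stands.
- The arm moves only by the tool drive_tool, never from a script. Its argument "increments" is a list of rows, each a list of 5 numbers: the shift along the world's x, y, z in mm, then the turn about the world's z in degrees, then the closure, from -1 (fully open) to 1 (shut), so that 0 is half open. In form: [[dx, dy, dz, twist, hand], ...]. A call has 1 to 10 rows; each row is the pose to reach, as a shift and turn from the pose commanded when the call began; what a row does not reach only later rows make up. A row lasts 1/12 s, in which the tool goes at most 41.7 mm and 7.16 degrees, less where a joint would pass 70% of its speed; a pose out of reach is approached as far as the arm can. A call with a gripper value outside its range is refused whole. The fingers move at their own pace and stop on an object; "force" is the grip in N (left out, the last holds). Time passes only in rows, so rows that repeat a pose let the fingers close. It gives the time, the measured TCP pose, the force and the opening at its end, in the units of the state.
- ctrl.sense(): the state, without advancing time (a new reading comes with each control period).
- vision.snapshot(name): name is "scene" or "side" or "wrist"; returns (picture, depth): 420x560x3 uint8, red, green, blue; 420x560 float32, m along the optical axis (not along the pixel's ray), 0 where there is no reading.
- vision.camera_model(name): a dict with "fx", "fy", "cx", "cy" (pixels), "world_to_cam" (4x4, takes a point from world to camera coordinates). Camera axes: x right, y up, looking along -z (the intrinsics and any distortion apply to the point x, -y, -z); pixel columns grow to the right and rows downward; lengths in m; the calibration is good to about 2 mm. A picture is of the moment at which its call begins: read the wrist's pose just before it. camera_model takes no time and is no camera call; for the wrist camera it gives the pose at the moment of the call.
- ctrl.job_done(): hands the job in, once; it reports no verdict.
The state is a dict: "t": time; "joint_pos": joint angles; "joint_vel": joint speeds; "tau": joint torques, N m; "tcp_pos": TCP position; "orientation": TCP orientation; "force": force on the tool from outside, world axes, zero at the start; "ft_torque": the same for the moment, N m; "gripper_width": opening from 0.0 (shut) to 1.0 (fully open).
Only numpy, scipy, OpenCV 4.12 (cv2) and the standard library are available. Lean on these libraries where they do the work, as an engineer would, in place of code of your own. Each camera call takes 0.05 s, during which the arm holds its last target. There are 200 camera calls.

### The job

The wooden handwheel on the sloping balancing stand has a heavy insert hidden somewhere inside it. Take the wheel by its black grip and turn it one whole turn in one direction, either way, until the grip is back where it began, feeling for the heavy side; then turn the heavy side to the lowest point of the slope and finish while still holding the grip there, so that I can mark the light side. Leave the other things on the bench as they are.

Things in the scene. Friction and masses are not known exactly. Their poses are not given: they have to be found in the camera images.
- stand: blue balancing stand fixed to the bench, base plate 200 x 160 x 18 mm. It carries the wheel on a spindle sloping at 45 degrees. Origin on the bench straight below the hub; z up, y level across, -x level to the side to which the wheel's face leans (roughly toward the robot). Judge the push while the wheel creeps round: at rest the spindle's drag may carry part of it
- hub (a point): centre of the wheel's front face, 135 mm above the bench. Its axes are the stand's and do not turn with the wheel. In these axes the spindle points out of the face along (-0.707, 0, 0.707), and the lowest point of the slope lies from the hub along (-0.707, 0, -0.707)
- wheel (a joint): turn of the wheel in rad, no stops, counts on past full turns; -2.6 to 2.6 at the start. At 0 the grip is at the lowest point of the slope; it grows counter-clockwise for someone looking at the face: at +1.57 the grip is on the -y side of the hub, at +3.14 at the top. The spindle is stiff (about 0.45 N m of drag either way), so the wheel stays wherever it is left and never swings by itself
- wheel_rim (a point): a point on the front edge of the wheel, in line with the grip. The wheel is a wooden disc 200 mm across, 42 mm thick, with the same inlay all round. A hidden lead insert makes one side heavy (about 0.3 to 0.38 N m about the spindle when level with the hub); nothing shows where, and it differs each time. Pushing the grip round takes about 1 to 10 N: most while the heavy side goes up, least while it goes down
- grip_mid (a point): centre of the black grip, a round sleeve 24 mm across, 60 mm long, turning freely on its pin, so it can be held firmly while the wheel goes round. The pin is square to the face, 80 mm from the spindle axis; this point is 50 mm out from the face, z along the pin, away from the face. A brass boss (28 mm across, 12 mm high) opposite balances the grip's weight; neither shows the heavy side
- weight_a: brass balancing weight, 40 mm across and 26 mm high, beside the stand; leave alone; origin under its centre
- weight_b: another such brass weight on the other side of the stand; leave alone
- sandblock: cork sanding block 110 x 60 x 34 mm; leave alone; origin under its centre
- glue: white glue bottle 60 mm across, 160 mm high, orange cap; leave alone; origin under its centre
- driver: screwdriver lying on the bench; leave alone
- offcut: carved wooden offcut 160 x 70 x 24 mm; leave alone; origin under its centre
- screwpot: steel bowl 80 mm across, 50 mm high; leave alone; origin under its centre

How it is judged:
On the way:
1. the wheel has gone one whole turn in one direction and the grip is back within 30 mm of where it began (distance of grip_mid from where it was at the start of the episode below 0.03 m and (value of joint wheel above 3.14 rad or value of joint wheel below -3.14 rad)), for 0.05 s.
At the end, for the whole second after the job is handed in: The wheel stands still (under 0.1 rad/s) with its heavy insert within 20 degrees of the lowest point of the slope, and the fingers still hold the grip with more than 2 N (y of slug_c0 in the frame of hub between -0.0246 and 0.0246 m and z of slug_c0 in the frame of hub below -0.03 m and velocity of joint wheel between -0.1 and 0.1 rad/s and contact force between the fingers and grip above 2 N); the arm keeps its last pose, push and grip.
It fails at once if another thing on the bench is moved by more than 30 mm (distance of any of weight_a, weight_b, sandblock, glue, driver, offcut, screwpot from where it was at the start of the episode above 0.03 m).
It also fails if it takes over 72 s, if anything falls off the work surface, if the arm or the gripper's body presses on something with over 40 N, if the wrist force passes 120 N, or if a joint passes its speed limit or range.

## Working session

There is one attempt and no reset: what is moved stays moved. The work goes in short steps, Python scripts to look and compute and a tool call to move; the robot and the scene stay as the last step left them, time stands still between calls to the robot, and variables do not carry over. Pictures are saved under pics/ and viewed, about 8 in all and at most 12, crops included, and the job is handed in when it is done.

Besides the shell and the picture viewer there is one more tool, called after "Call:" by a JSON object that holds its "method" and its "body", one argument or row to a line. drive_tool: Moves the arm, as the interface text tells. Its arguments: {"type":"object","properties":{"increments":{"type":"array"},"force":{"type":"number"}},"required":["increments"]}

```bash
ls; mkdir -p pics
python3 - <<'E'
from bench import ctrl, vision
import cv2, numpy as np
print(ctrl.sense())
ims=[]
for n in ["scene","side"]:
    p,d=vision.snapshot(n); cv2.imwrite(f"pics/{n}0.png",p[:,:,::-1]); np.save(f"pics/{n}0.npy",d)
    m=vision.camera_model(n); np.set_printoptions(precision=4,suppress=True); print(n,m)
E
```

```text
pics
{'t': 0.0, 'joint_pos': array([-1.55293801e-01,  2.63496919e-01, -4.89679660e-02,  1.25938442e+00,
       -2.65867880e-05,  1.41550086e+00]), 'joint_vel': array([ 0.0016098 ,  0.00076891,  0.00037517,  0.00206627, -0.00040943,
       -0.00029537]), 'tau': array([ 6.28219332e-04, -6.37613010e+01,  3.84567368e+01,  1.37825581e-02,
        8.02127857e-07, -5.80562346e-05]), 'tcp_pos': array([5.24724914e-01, 3.37103141e-05, 2.41827181e-01]), 'orientation': array([-0.50022731,  0.50029477, -0.49970426,  0.49977339]), 'force': array([-0.16601119, -0.10650725,  0.48121736]), 'ft_torque': array([-0.00130499,  0.00099856, -0.0037765 ]), 'gripper_width': 0.9987891207642835}
scene {'fx': 451.41321482154416, 'fy': 451.41321482154416, 'cx': 279.762105695857, 'cy': 205.2745221088793, 'world_to_cam': array([[ 0.1648,  0.9863, -0.0037, -0.0905],
       [-0.7656,  0.1303,  0.63  ,  0.3115],
       [ 0.6219, -0.101 ,  0.7765, -1.5942],
       [ 0.    ,  0.    ,  0.    ,  1.    ]])}
side {'fx': 432.3393209744185, 'fy': 432.3393209744185, 'cx': 278.8457568138992, 'cy': 203.83111271027266, 'world_to_cam': array([[-0.9893, -0.1461,  0.0056,  0.4905],
       [ 0.1067, -0.6952,  0.7108, -0.1044],
       [-0.0999,  0.7038,  0.7034, -1.4184],
       [ 0.    ,  0.    ,  0.    ,  1.    ]])}
```

View pictures.

View pics/scene0.png

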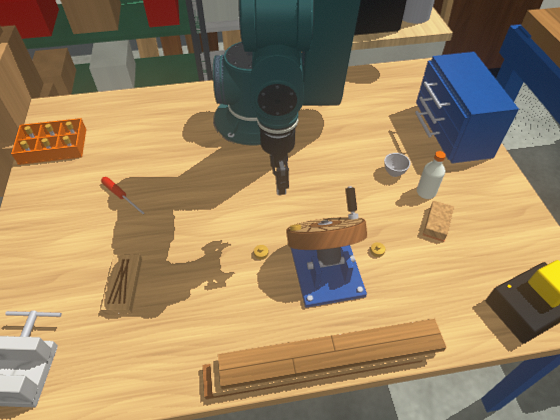

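View pics/side0.png

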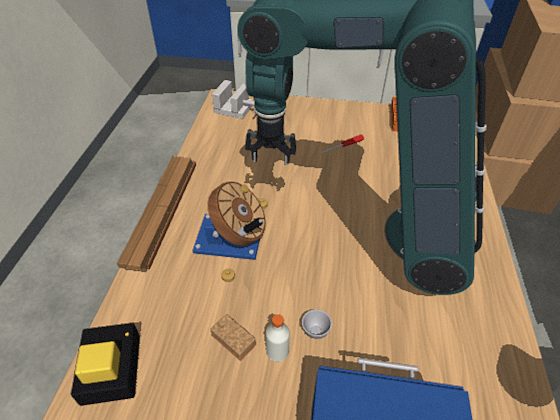

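The scene view shows the wheel at (327,233), with the grip at (351,200). In the side view the wheel face is centred near (241,211), with the grip at (253,227). Next I measure the face plane, hub and grip.

```bash
cat > h.py <<'E'
import numpy as np, cv2
from bench import ctrl, vision
np.set_printoptions(precision=4,suppress=True)
def cloud(n,d,m=None):
    m=m or vision.camera_model(n); v,u=np.indices(d.shape)
    P=np.stack([(u-m['cx'])/m['fx']*d,-(v-m['cy'])/m['fy']*d,-d],-1)
    T=np.linalg.inv(m['world_to_cam']); return P@T[:3,:3].T+T[:3,3]
def ransac(P,tol=.003,it=2000):
    r=np.random.default_rng(0); best=None
    for _ in range(it):
        a,b,c=P[r.choice(len(P),3,False)]; n=np.cross(b-a,c-a); l=np.linalg.norm(n)
        if l<1e-5: continue
        k=abs((P-a)@(n/l))<tol
        if best is None or k.sum()>best.sum(): best=k
    Q=P[best]; c=Q.mean(0); n=np.linalg.svd(Q-c)[2][2]; return (n if n[2]>0 else -n),c,best
E
cat > m.py <<'E'
from h import *
import sys
def load(n,k=0): return cv2.imread(f"pics/{n}{k}.png")[:,:,::-1].astype(int), np.load(f"pics/{n}{k}.npy")
p,d=load("side"); C=cloud("side",d)
R=(slice(172,255),slice(200,285)); P=C[R].reshape(-1,3); col=p[R].reshape(-1,3)
k=(P[:,2]>.05)&(P[:,2]<.3)&(d[R].ravel()>0); P=P[k];col=col[k]
wood=col[:,0]-col[:,2]>25
n,c,b=ransac(P[wood]); print("normal",n,"c",c,b.sum(),"tilt",np.degrees(np.arccos(n[2])))
yaw=np.arctan2(-n[1],-n[0]); print("stand yaw deg",np.degrees(yaw))
Q=P[wood][b]; 
e2=np.cross(n,[0,0,1]);e2/=np.linalg.norm(e2);e1=np.cross(e2,n)
uv=np.c_[(Q-c)@e2,(Q-c)@e1].astype(np.float32); (cc,r)=cv2.minEnclosingCircle(uv)
print("hub",c+cc[0]*e2+cc[1]*e1,"r",r)
for nm,R in [("side",(slice(200,250),slice(235,285))),("scene",(slice(180,225),slice(335,370)))]:
    p,d=load(nm);C=cloud(nm,d); X=C[R].reshape(-1,3);cl=p[R].reshape(-1,3)
    h=(X-c)@n
    k=(cl.max(1)<60)&(h>.01)&(h<.1)&(X[:,2]>.08); X=X[k]; print(nm,"grip",k.sum(),X.mean(0),"h",np.ptp((X-c)@n),((X-c)@n).min(),((X-c)@n).max(), "mid",(X.max(0)+X.min(0))/2)
# blue base plate
p,d=load("scene");C=cloud("scene",d);X=C.reshape(-1,3);cl=p.reshape(-1,3)
k=(cl[:,2]-cl[:,0]>40)&(abs(X[:,2]-.018)<.006)&(X[:,1]<.35)&(X[:,1]>-.1)
print("plate",k.sum(),cv2.minAreaRect(X[k][:,:2].astype(np.float32)*1000), X[k].mean(0))
E
python3 m.py
```

```text
normal [-0.7066 -0.0102  0.7075] c [0.6018 0.1123 0.1456] 1636 tilt 44.96548019291597
stand yaw deg 0.825808080498994
hub [0.5946 0.1083 0.1384] r 0.10034388303756714
side grip 124 [0.5455 0.1919 0.167 ] h 0.0594950164767796 0.02200149412165135 0.08149651059843095 mid [0.5446 0.1863 0.1658]m.py:17: RuntimeWarning: Mean of empty slice.
  k=(cl.max(1)<60)&(h>.01)&(h<.1)&(X[:,2]>.08); X=X[k]; print(nm,"grip",k.sum(),X.mean(0),"h",np.ptp((X-c)@n),((X-c)@n).min(),((X-c)@n).max(), "mid",(X.max(0)+X.min(0))/2)
  ret = um.true_divide(
Traceback (most recent call last):
  File "m.py", line 17, in <module>
    k=(cl.max(1)<60)&(h>.01)&(h<.1)&(X[:,2]>.08); X=X[k]; print(nm,"grip",k.sum(),X.mean(0),"h",np.ptp((X-c)@n),((X-c)@n).min(),((X-c)@n).max(), "mid",(X.max(0)+X.min(0))/2)
                                                                                                ~~~~~~^^^^^^^^^
ValueError: zero-size array to reduction operation maximum which has no identity
```

```bash
python3 - <<'E'
s=open('m.py').read()
a=s.index('for nm,R'); b=s.index('# blue')
s=s[:a]+'''hub=c+cc[0]*e2+cc[1]*e1
from scipy.optimize import least_squares
XX=[]
for nm,R in [("side",(slice(200,250),slice(235,285))),("scene",(slice(178,225),slice(335,370)))]:
    p,d=load(nm);C=cloud(nm,d); X=C[R].reshape(-1,3);cl=p[R].reshape(-1,3)
    h=(X-hub)@n; a=(X-hub)@e2; bb=(X-hub)@e1
    k=(cl.max(1)<95)&(np.ptp(cl,axis=1)<30)&(h>.012)&(h<.1); X=X[k]
    print(nm,k.sum(),X.mean(0) if k.sum() else "", np.percentile(h[k],[1,99]))
    XX.append(X)
for X in XX+[np.vstack(XX)]:
    f=lambda q:np.hypot((X-hub)@e2-q[0],(X-hub)@e1-q[1])-.012
    o=least_squares(f,[((X-hub)@e2).mean(),((X-hub)@e1).mean()-.01],loss='soft_l1',f_scale=.002)
    print("pin e2,e1",o.x,"r",np.hypot(*o.x),"rms",np.sqrt((o.fun**2).mean()),"grip_mid",hub+o.x[0]*e2+o.x[1]*e1+.05*n)
    print("theta", np.degrees(np.arctan2(-o.x[0] if e2[1]>0 else o.x[0],-o.x[1])), e2)
'''+s[b:]
open('m.py','w').write(s)
E
python3 m.py
```

```text
normal [-0.7066 -0.0102  0.7075] c [0.6018 0.1123 0.1456] 1636 tilt 44.96548019291597
stand yaw deg 0.825808080498994
hub [0.5946 0.1083 0.1384] r 0.10034388303756714
side 131 [0.545  0.1916 0.1672] [0.0229 0.0811]
scene 26 [0.5541 0.1888 0.1634] [0.0177 0.0759]
pin e2,e1 [ 0.0754 -0.0174] r 0.07735489600461483 rms 0.0022032209878780074 grip_mid [0.5459 0.183  0.1615]
theta -77.0102675969396 [-0.0144  0.9999  0.    ]
pin e2,e1 [ 0.0759 -0.0195] r 0.0783984559661584 rms 0.0015908790805761915 grip_mid [0.5444 0.1835 0.16  ]
theta -75.59695133552776 [-0.0144  0.9999  0.    ]
pin e2,e1 [ 0.0754 -0.0179] r 0.07745220573890309 rms 0.0021611224304038156 grip_mid [0.5456 0.183  0.1611]
theta -76.66943214748188 [-0.0144  0.9999  0.    ]
plate 1003 ((671.923828125, 113.05694580078125), (157.25433349609375, 162.15638732910156), 86.8080062866211) [0.7123 0.1231 0.0169]
```

Call:
{"method": "drive_tool", "body": {
  "increments": [
    [3,25,5,7,-1],
    [6,55,10,14,-1],
    [10,90,15,21,-1],
    [14,120,20,28,-1],
    [16,150,20,35,-1],
    [18,170,20,42,-1],
    [20,183,20,49,-1],
    [20,183,20,56,-1],
    [20,183,20,63,-1],
    [20,183,20,70,-1]
  ]
}}

```text
t: 0.93
tcp_pos: [0.5448, 0.1834, 0.2619]
orientation: [0.697, -0.121, 0.12, -0.697]
force: [-0.9, -0.2, 0.2]
gripper_width: 1.002
```

Call:
{"method": "drive_tool", "body": {
  "increments": [
    [0,0,0,7,-1],
    [0,0,0,14,-1],
    [0,0,0,21,-1],
    [0,0,0,21,-1],
    [0,0,0,21,-1]
  ]
}}

```text
t: 1.35
tcp_pos: [0.5449, 0.183, 0.262]
orientation: [0.707, 0.005, -0.005, -0.707]
force: [-1.1, 0.8, -0.4]
gripper_width: 1.0
```

Run:
```python
from h import *
s=ctrl.sense(); print(s['joint_pos'],s['tcp_pos'],s['force'],s['t'])
m=vision.camera_model("wrist"); p,d=vision.snapshot("wrist"); cv2.imwrite("pics/w1.png",p[:,:,::-1]); np.save("pics/w1.npy",d); np.save("pics/w1m.npy",m,allow_pickle=True)
p,d=vision.snapshot("scene"); cv2.imwrite("pics/scene1.png",p[:,:,::-1]); np.save("pics/scene1.npy",d)
```

```text
[0.1823 0.3463 0.1275 1.3525 0.     0.1687] [0.5449 0.183  0.262 ] [-1.1244  0.7752 -0.3625] 1.35
```

View pics/w1.png

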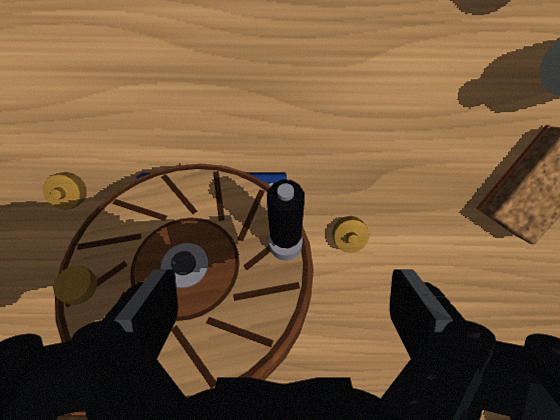

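The wrist view shows the grip at (286,215), centred between the jaws, with the hub cap at (183,262) and the boss at (73,285). I'll refine the geometry from this second viewpoint.

Run:
```python
from h import *
from scipy.optimize import least_squares
p=cv2.imread("pics/w1.png")[:,:,::-1].astype(int); d=np.load("pics/w1.npy"); m=np.load("pics/w1m.npy",allow_pickle=True).item()
C=cloud("wrist",d,m); v,u=np.indices(d.shape)
k=(C[...,2]>.05)&(C[...,2]<.22)&(d>0)&(v<375)&(u>50)&(u<320)&(p[...,0]-p[...,2]>25)
n,c,b=ransac(C[k],.002); print("n",n,"yaw",np.degrees(np.arctan2(-n[1],-n[0])),b.sum())
e2=np.cross(n,[0,0,1]);e2/=np.linalg.norm(e2);e1=np.cross(e2,n)
Q=C[k][b]; uv=np.c_[(Q-c)@e2,(Q-c)@e1]; 
ang=np.arctan2(uv[:,1],uv[:,0]); 
cc,r=cv2.minEnclosingCircle(uv.astype(np.float32)); hub=c+cc[0]*e2+cc[1]*e1; print("hub rim",hub,r)
# hub cap: ray through pixel onto plane
T=np.linalg.inv(m['world_to_cam'])
for px in [(183,262)]:
    ray=T[:3,:3]@np.array([(px[0]-m['cx'])/m['fx'],-(px[1]-m['cy'])/m['fy'],-1]); o=T[:3,3]
    print("hub ray",o+ray*(((c-o)@n)/(ray@n)), C[px[1],px[0]])
h=(C-hub)@n
g=(p.max(-1)<60)&(h>.02)&(h<.085)&(u>260)&(u<312)&(v>170)&(v<262)&(d>0); X=C[g]
for rf in (.012,None):
    f=(lambda q:np.hypot((X-hub)@e2-q[0],(X-hub)@e1-q[1])-.012)
o=least_squares(f,[.077,-.03]); print("pin",o.x,np.hypot(*o.x),"theta",np.degrees(np.arctan2(-o.x[0],-o.x[1])),"rms",np.sqrt((o.fun**2).mean()),"mid",hub+o.x[0]*e2+o.x[1]*e1+.05*n,np.percentile(h[g],[1,99]),g.sum())
for nm in("glue","x"): pass
```

```text
bash:   589 Killed                     python3 - <<'E'
from h import *
from scipy.optimize import least_squares
p=cv2.imread("pics/w1.png")[:,:,::-1].astype(int); d=np.load("pics/w1.npy"); m=np.load("pics/w1m.npy",allow_pickle=True).item()
C=cloud("wrist",d,m); v,u=np.indices(d.shape)
k=(C[...,2]>.05)&(C[...,2]<.22)&(d>0)&(v<375)&(u>50)&(u<320)&(p[...,0]-p[...,2]>25)
n,c,b=ransac(C[k],.002); print("n",n,"yaw",np.degrees(np.arctan2(-n[1],-n[0])),b.sum())
e2=np.cross(n,[0,0,1]);e2/=np.linalg.norm(e2);e1=np.cross(e2,n)
Q=C[k][b]; uv=np.c_[(Q-c)@e2,(Q-c)@e1]; 
ang=np.arctan2(uv[:,1],uv[:,0]); 
cc,r=cv2.minEnclosingCircle(uv.astype(np.float32)); hub=c+cc[0]*e2+cc[1]*e1; print("hub rim",hub,r)
# hub cap: ray through pixel onto plane
T=np.linalg.inv(m['world_to_cam'])
for px in [(183,262)]:
    ray=T[:3,:3]@np.array([(px[0]-m['cx'])/m['fx'],-(px[1]-m['cy'])/m['fy'],-1]); o=T[:3,3]
    print("hub ray",o+ray*(((c-o)@n)/(ray@n)), C[px[1],px[0]])
h=(C-hub)@n
g=(p.max(-1)<60)&(h>.02)&(h<.085)&(u>260)&(u<312)&(v>170)&(v<262)&(d>0); X=C[g]
for rf in (.012,None):
    f=(lambda q:np.hypot((X-hub)@e2-q[0],(X-hub)@e1-q[1])-.012)
o=least_squares(f,[.077,-.03]); print("pin",o.x,np.hypot(*o.x),"theta",np.degrees(np.arctan2(-o.x[0],-o.x[1])),"rms",np.sqrt((o.fun**2).mean()),"mid",hub+o.x[0]*e2+o.x[1]*e1+.05*n,np.percentile(h[g],[1,99]),g.sum())
for nm in("glue","x"): pass
E
```

```bash
sed -i 's/svd(Q-c)/svd(Q-c,full_matrices=False)/; s/it=2000/it=400/' h.py
cat > w.py <<'E'
from h import *
from scipy.optimize import least_squares
p=cv2.imread("pics/w1.png")[:,:,::-1].astype(int); d=np.load("pics/w1.npy"); m=np.load("pics/w1m.npy",allow_pickle=True).item()
C=cloud("wrist",d,m); v,u=np.indices(d.shape)
k=(C[...,2]>.05)&(C[...,2]<.22)&(d>0)&(v<375)&(u>50)&(u<320)&(p[...,0]-p[...,2]>25)
n,c,b=ransac(C[k],.002); print("n",n,"yaw",np.degrees(np.arctan2(-n[1],-n[0])),b.sum())
e2=np.cross(n,[0,0,1]);e2/=np.linalg.norm(e2);e1=np.cross(e2,n)
Q=C[k][b]; uv=np.c_[(Q-c)@e2,(Q-c)@e1]
cc,r=cv2.minEnclosingCircle(uv.astype(np.float32)); hub=c+cc[0]*e2+cc[1]*e1; print("hub rim",hub,r)
T=np.linalg.inv(m['world_to_cam']); px=(183,262)
ray=T[:3,:3]@np.array([(px[0]-m['cx'])/m['fx'],-(px[1]-m['cy'])/m['fy'],-1]); o=T[:3,3]
print("hub ray",o+ray*(((c-o)@n)/(ray@n)), C[px[1],px[0]])
h=(C-hub)@n
g=(p.max(-1)<60)&(h>.02)&(h<.085)&(u>260)&(u<312)&(v>170)&(v<262)&(d>0); X=C[g]
f=lambda q:np.hypot((X-hub)@e2-q[0],(X-hub)@e1-q[1])-.012
o=least_squares(f,[.077,-.03]); print("pin",o.x,np.hypot(*o.x),"theta",np.degrees(np.arctan2(-o.x[0],-o.x[1])),"rms",np.sqrt((o.fun**2).mean()),"mid",hub+o.x[0]*e2+o.x[1]*e1+.05*n,np.percentile(h[g],[1,99]),g.sum())
E
python3 w.py
```

```text
n [-0.7073 -0.0135  0.7068] yaw 1.0927501671209356 30014
hub rim [0.5947 0.1076 0.1353] 0.09900170564651489
hub ray [0.5931 0.1053 0.1337] [0.5897 0.1075 0.1411]
pin [ 0.0778 -0.0171] 0.07969767663974711 theta -77.61661778367268 rms 0.002163237021853916 mid [0.5458 0.1846 0.1585] [0.0231 0.08  ] 1893
```

Call:
{"method": "drive_tool", "body": {
  "increments": [
    [1,1.5,-20,0,-1],
    [1,1.5,-45,0,-1],
    [1,1.5,-70,0,-1],
    [1,1.5,-90,0,-1],
    [1,1.5,-105,0,-1],
    [1,1.5,-111,0,-1],
    [1,1.5,-111,0,-1]
  ]
}}

```text
t: 2.03
tcp_pos: [0.5454, 0.1844, 0.1502]
orientation: [0.707, 0.005, -0.006, -0.707]
force: [0.3, -0.2, -0.6]
gripper_width: 1.0
```

Call:
{"method": "drive_tool", "body": {
  "increments": [
    [0,0,0,0,1],
    [0,0,0,0,1],
    [0,0,0,0,1],
    [0,0,0,0,1],
    [0,0,0,0,1],
    [0,0,0,0,1],
    [0,0,0,0,1],
    [0,0,0,0,1]
  ],
  "force": 60
}}

```text
t: 2.7
tcp_pos: [0.5462, 0.1844, 0.1519]
orientation: [0.707, 0.006, -0.006, -0.707]
force: [-0.9, -1.6, 5.6]
gripper_width: 0.264
```

```bash
cat > pl.py <<'E'
from h import *
import sys,json
y=np.radians(1.1); n=np.array([-.7071*np.cos(y),-.7071*np.sin(y),.7071]); dn=np.array([-.7071*np.cos(y),-.7071*np.sin(y),-.7071]); my=np.array([np.sin(y),-np.cos(y),0])
pos=lambda t:80*(np.cos(np.radians(t))*dn+np.sin(np.radians(t))*my)
def rows(a,st,N=10):
    return [[*[round(float(x),1) for x in pos(a+st*(i+1))-pos(a)],0,1] for i in range(N)]
def tan(t): return -np.sin(np.radians(t))*dn+np.cos(np.radians(t))*my
E
python3 -c "
from pl import *
print(ctrl.sense()['force'],ctrl.sense()['gripper_width'])
for i in range(18): print(-77.4-20*i,json.dumps(rows(-77.4-20*i,-2)))"
```

```text
[-0.9051 -1.5715  5.6259] 0.2637951309272557
-77.4 [[1.9, 0.6, 1.9, 0, 1], [3.9, 1.1, 3.9, 0, 1], [5.8, 1.5, 5.8, 0, 1], [7.8, 1.8, 7.8, 0, 1], [9.7, 2.0, 9.8, 0, 1], [11.7, 2.1, 11.7, 0, 1], [13.7, 2.2, 13.7, 0, 1], [15.7, 2.1, 15.7, 0, 1], [17.6, 1.9, 17.7, 0, 1], [19.6, 1.6, 19.6, 0, 1]]
-97.4 [[2.0, -0.4, 2.0, 0, 1], [3.9, -0.8, 3.9, 0, 1], [5.9, -1.4, 5.8, 0, 1], [7.8, -2.1, 7.7, 0, 1], [9.7, -2.8, 9.6, 0, 1], [11.6, -3.7, 11.5, 0, 1], [13.4, -4.6, 13.4, 0, 1], [15.3, -5.6, 15.2, 0, 1], [17.1, -6.7, 17.0, 0, 1], [18.9, -7.9, 18.7, 0, 1]]
-117.4 [[1.8, -1.3, 1.7, 0, 1], [3.5, -2.7, 3.4, 0, 1], [5.2, -4.1, 5.1, 0, 1], [6.8, -5.7, 6.7, 0, 1], [8.5, -7.3, 8.3, 0, 1], [10.0, -9.0, 9.9, 0, 1], [11.6, -10.8, 11.4, 0, 1], [13.1, -12.7, 12.8, 0, 1], [14.5, -14.6, 14.2, 0, 1], [15.9, -16.6, 15.6, 0, 1]]
-137.4 [[1.4, -2.1, 1.3, 0, 1], [2.7, -4.2, 2.6, 0, 1], [3.9, -6.4, 3.8, 0, 1], [5.1, -8.6, 4.9, 0, 1], [6.2, -10.9, 6.0, 0, 1], [7.3, -13.3, 7.1, 0, 1], [8.3, -15.7, 8.0, 0, 1], [9.3, -18.2, 8.9, 0, 1], [10.2, -20.7, 9.8, 0, 1], [11.0, -23.2, 10.6, 0, 1]]
-157.4 [[0.8, -2.6, 0.7, 0, 1], [
[... 2970 characters left out ...]
3, 0, 1], [1.9, 7.9, 2.1, 0, 1], [2.7, 10.4, 2.9, 0, 1], [3.5, 13.0, 3.8, 0, 1], [4.4, 15.4, 4.7, 0, 1], [5.4, 17.9, 5.7, 0, 1], [6.4, 20.2, 6.8, 0, 1], [7.4, 22.6, 7.9, 0, 1], [8.6, 24.8, 9.0, 0, 1]]
-397.4 [[1.2, 2.2, 1.2, 0, 1], [2.4, 4.4, 2.5, 0, 1], [3.7, 6.4, 3.8, 0, 1], [5.1, 8.5, 5.2, 0, 1], [6.5, 10.4, 6.6, 0, 1], [7.9, 12.3, 8.1, 0, 1], [9.4, 14.1, 9.6, 0, 1], [10.9, 15.8, 11.2, 0, 1], [12.5, 17.5, 12.8, 0, 1], [14.1, 19.1, 14.5, 0, 1]]
-417.4 [[1.7, 1.5, 1.7, 0, 1], [3.3, 2.9, 3.4, 0, 1], [5.1, 4.2, 5.1, 0, 1], [6.8, 5.5, 6.9, 0, 1], [8.6, 6.6, 8.7, 0, 1], [10.4, 7.7, 10.6, 0, 1], [12.3, 8.7, 12.4, 0, 1], [14.1, 9.5, 14.3, 0, 1], [16.0, 10.3, 16.2, 0, 1], [17.9, 11.0, 18.1, 0, 1]]
```

Held (opening is about 22 mm). Now I start the slow turn in the negative direction, with the first step run alone as a check.

Call:
{"method": "drive_tool", "body": {
  "increments": [
    [1.9,0.6,1.9,0,1],
    [3.9,1.1,3.9,0,1],
    [5.8,1.5,5.8,0,1],
    [7.8,1.8,7.8,0,1],
    [9.7,2.0,9.8,0,1],
    [11.7,2.1,11.7,0,1],
    [13.7,2.2,13.7,0,1],
    [15.7,2.1,15.7,0,1],
    [17.6,1.9,17.7,0,1],
    [19.6,1.6,19.6,0,1]
  ]
}}

```text
t: 3.53
tcp_pos: [0.5652, 0.1859, 0.171]
orientation: [0.707, 0.006, -0.007, -0.707]
force: [-5.4, -3.5, 1.9]
gripper_width: 0.263
```

Call:
{"method": "drive_tool", "body": {
  "increments": [
    [2.0,-0.4,2.0,0,1],
    [3.9,-0.8,3.9,0,1],
    [5.9,-1.4,5.8,0,1],
    [7.8,-2.1,7.7,0,1],
    [9.7,-2.8,9.6,0,1],
    [11.6,-3.7,11.5,0,1],
    [13.4,-4.6,13.4,0,1],
    [15.3,-5.6,15.2,0,1],
    [17.1,-6.7,17.0,0,1],
    [18.9,-7.9,18.7,0,1]
  ]
}}

```text
t: 4.37
tcp_pos: [0.5838, 0.1781, 0.1894]
orientation: [0.707, 0.005, -0.007, -0.707]
force: [-6.4, -0.9, 0.5]
gripper_width: 0.266
```

Call:
{"method": "drive_tool", "body": {
  "increments": [
    [1.8,-1.3,1.7,0,1],
    [3.5,-2.7,3.4,0,1],
    [5.2,-4.1,5.1,0,1],
    [6.8,-5.7,6.7,0,1],
    [8.5,-7.3,8.3,0,1],
    [10.0,-9.0,9.9,0,1],
    [11.6,-10.8,11.4,0,1],
    [13.1,-12.7,12.8,0,1],
    [14.5,-14.6,14.2,0,1],
    [15.9,-16.6,15.6,0,1]
  ]
}}

```text
t: 5.2
tcp_pos: [0.5997, 0.1618, 0.205]
orientation: [-0.707, -0.006, 0.007, 0.707]
force: [-6.9, 1.0, 0.3]
gripper_width: 0.265
```

Call:
{"method": "drive_tool", "body": {
  "increments": [
    [1.4,-2.1,1.3,0,1],
    [2.7,-4.2,2.6,0,1],
    [3.9,-6.4,3.8,0,1],
    [5.1,-8.6,4.9,0,1],
    [6.2,-10.9,6.0,0,1],
    [7.3,-13.3,7.1,0,1],
    [8.3,-15.7,8.0,0,1],
    [9.3,-18.2,8.9,0,1],
    [10.2,-20.7,9.8,0,1],
    [11.0,-23.2,10.6,0,1]
  ]
}}

```text
t: 6.03
tcp_pos: [0.6109, 0.139, 0.2157]
orientation: [-0.707, -0.006, 0.007, 0.708]
force: [-5.0, 4.0, -0.4]
gripper_width: 0.262
```

Call:
{"method": "drive_tool", "body": {
  "increments": [
    [0.8,-2.6,0.7,0,1],
    [1.5,-5.2,1.4,0,1],
    [2.1,-7.8,2.0,0,1],
    [2.7,-10.5,2.5,0,1],
    [3.2,-13.2,3.0,0,1],
    [3.7,-16.0,3.4,0,1],
    [4.1,-18.7,3.7,0,1],
    [4.4,-21.5,4.0,0,1],
    [4.6,-24.2,4.2,0,1],
    [4.8,-27.0,4.3,0,1]
  ]
}}

```text
t: 6.87
tcp_pos: [0.6159, 0.1124, 0.2202]
orientation: [-0.706, -0.006, 0.007, 0.708]
force: [-4.0, 6.8, 1.5]
gripper_width: 0.263
```

Call:
{"method": "drive_tool", "body": {
  "increments": [
    [0.1,-2.8,0.1,0,1],
    [0.1,-5.6,0.0,0,1],
    [0.1,-8.4,0.0,0,1],
    [0.0,-11.2,-0.2,0,1],
    [-0.1,-13.9,-0.4,0,1],
    [-0.4,-16.7,-0.7,0,1],
    [-0.7,-19.5,-1.1,0,1],
    [-1.1,-22.2,-1.5,0,1],
    [-1.5,-24.9,-2.0,0,1],
    [-2.0,-27.6,-2.5,0,1]
  ]
}}

```text
t: 7.7
tcp_pos: [0.6143, 0.0849, 0.218]
orientation: [-0.706, -0.007, 0.006, 0.708]
force: [-1.8, 8.2, 2.5]
gripper_width: 0.266
```

Call:
{"method": "drive_tool", "body": {
  "increments": [
    [-0.6,-2.7,-0.6,0,1],
    [-1.2,-5.3,-1.3,0,1],
    [-1.9,-7.9,-2.1,0,1],
    [-2.7,-10.4,-2.9,0,1],
    [-3.5,-13.0,-3.8,0,1],
    [-4.4,-15.4,-4.7,0,1],
    [-5.4,-17.9,-5.7,0,1],
    [-6.4,-20.2,-6.8,0,1],
    [-7.4,-22.6,-7.9,0,1],
    [-8.6,-24.8,-9.0,0,1]
  ]
}}

```text
t: 8.53
tcp_pos: [0.6062, 0.0601, 0.2093]
orientation: [-0.706, -0.007, 0.006, 0.708]
force: [0.1, 8.2, 6.0]
gripper_width: 0.261
```

Call:
{"method": "drive_tool", "body": {
  "increments": [
    [-1.2,-2.2,-1.2,0,1],
    [-2.4,-4.4,-2.5,0,1],
    [-3.7,-6.4,-3.8,0,1],
    [-5.1,-8.5,-5.2,0,1],
    [-6.5,-10.4,-6.6,0,1],
    [-7.9,-12.3,-8.1,0,1],
    [-9.4,-14.1,-9.6,0,1],
    [-10.9,-15.8,-11.2,0,1],
    [-12.5,-17.5,-12.8,0,1],
    [-14.1,-19.1,-14.5,0,1]
  ]
}}

```text
t: 9.37
tcp_pos: [0.5926, 0.0407, 0.1953]
orientation: [-0.706, -0.007, 0.005, 0.708]
force: [0.5, 5.5, 10.2]
gripper_width: 0.264
```

Call:
{"method": "drive_tool", "body": {
  "increments": [
    [-1.7,-1.5,-1.7,0,1],
    [-3.3,-2.9,-3.4,0,1],
    [-5.1,-4.2,-5.1,0,1],
    [-6.8,-5.5,-6.9,0,1],
    [-8.6,-6.6,-8.7,0,1],
    [-10.4,-7.7,-10.6,0,1],
    [-12.3,-8.7,-12.4,0,1],
    [-14.1,-9.5,-14.3,0,1],
    [-16.0,-10.3,-16.2,0,1],
    [-17.9,-11.0,-18.1,0,1]
  ]
}}

```text
t: 10.2
tcp_pos: [0.575, 0.0291, 0.1775]
orientation: [-0.707, -0.008, 0.005, 0.707]
force: [1.1, 0.3, 12.4]
gripper_width: 0.263
```

Call:
{"method": "drive_tool", "body": {
  "increments": [
    [-1.9,-0.6,-1.9,0,1],
    [-3.9,-1.1,-3.9,0,1],
    [-5.8,-1.5,-5.8,0,1],
    [-7.8,-1.8,-7.8,0,1],
    [-9.7,-2.0,-9.8,0,1],
    [-11.7,-2.1,-11.7,0,1],
    [-13.7,-2.2,-13.7,0,1],
    [-15.7,-2.1,-15.7,0,1],
    [-17.6,-1.9,-17.7,0,1],
    [-19.6,-1.6,-19.6,0,1]
  ]
}}

```text
t: 11.03
tcp_pos: [0.5554, 0.0267, 0.1578]
orientation: [0.708, 0.007, -0.005, -0.707]
force: [0.1, -4.8, 13.0]
gripper_width: 0.267
```

Call:
{"method": "drive_tool", "body": {
  "increments": [
    [-2.0,0.4,-2.0,0,1],
    [-3.9,0.8,-3.9,0,1],
    [-5.9,1.4,-5.8,0,1],
    [-7.8,2.1,-7.7,0,1],
    [-9.7,2.8,-9.6,0,1],
    [-11.6,3.7,-11.5,0,1],
    [-13.4,4.6,-13.4,0,1],
    [-15.3,5.6,-15.2,0,1],
    [-17.1,6.7,-17.0,0,1],
    [-18.9,7.9,-18.7,0,1]
  ]
}}

```text
t: 11.87
tcp_pos: [0.536, 0.0342, 0.1386]
orientation: [0.708, 0.007, -0.005, -0.706]
force: [-1.3, -8.8, 8.6]
gripper_width: 0.264
```

Call:
{"method": "drive_tool", "body": {
  "increments": [
    [-1.8,1.3,-1.7,0,1],
    [-3.5,2.7,-3.4,0,1],
    [-5.2,4.1,-5.1,0,1],
    [-6.8,5.7,-6.7,0,1],
    [-8.5,7.3,-8.3,0,1],
    [-10.0,9.0,-9.9,0,1],
    [-11.6,10.8,-11.4,0,1],
    [-13.1,12.7,-12.8,0,1],
    [-14.5,14.6,-14.2,0,1],
    [-15.9,16.6,-15.6,0,1]
  ]
}}

```text
t: 12.7
tcp_pos: [0.5195, 0.0508, 0.1224]
orientation: [0.708, 0.006, -0.006, -0.706]
force: [-3.4, -9.6, 4.0]
gripper_width: 0.264
```

Call:
{"method": "drive_tool", "body": {
  "increments": [
    [-1.4,2.1,-1.3,0,1],
    [-2.7,4.2,-2.6,0,1],
    [-3.9,6.4,-3.8,0,1],
    [-5.1,8.6,-4.9,0,1],
    [-6.2,10.9,-6.0,0,1],
    [-7.3,13.3,-7.1,0,1],
    [-8.3,15.7,-8.0,0,1],
    [-9.3,18.2,-8.9,0,1],
    [-10.2,20.7,-9.8,0,1],
    [-11.0,23.2,-10.6,0,1]
  ]
}}

```text
t: 13.53
tcp_pos: [0.508, 0.0744, 0.1115]
orientation: [0.708, 0.006, -0.006, -0.706]
force: [-4.0, -6.9, 2.2]
gripper_width: 0.26
```

Call:
{"method": "drive_tool", "body": {
  "increments": [
    [-0.8,2.6,-0.7,0,1],
    [-1.5,5.2,-1.4,0,1],
    [-2.1,7.8,-2.0,0,1],
    [-2.7,10.5,-2.5,0,1],
    [-3.2,13.2,-3.0,0,1],
    [-3.7,16.0,-3.4,0,1],
    [-4.1,18.7,-3.7,0,1],
    [-4.4,21.5,-4.0,0,1],
    [-4.6,24.2,-4.2,0,1],
    [-4.8,27.0,-4.3,0,1]
  ]
}}

```text
t: 14.37
tcp_pos: [0.5031, 0.1017, 0.1072]
orientation: [0.707, 0.006, -0.006, -0.707]
force: [-4.0, -6.1, 0.3]
gripper_width: 0.263
```

Call:
{"method": "drive_tool", "body": {
  "increments": [
    [-0.1,2.8,-0.1,0,1],
    [-0.1,5.6,0.0,0,1],
    [-0.1,8.4,0.0,0,1],
    [0.0,11.2,0.2,0,1],
    [0.1,13.9,0.4,0,1],
    [0.4,16.7,0.7,0,1],
    [0.7,19.5,1.1,0,1],
    [1.1,22.2,1.5,0,1],
    [1.5,24.9,2.0,0,1],
    [2.0,27.6,2.5,0,1]
  ]
}}

```text
t: 15.2
tcp_pos: [0.5052, 0.1296, 0.1097]
orientation: [0.707, 0.006, -0.006, -0.707]
force: [-4.7, -2.7, 2.7]
gripper_width: 0.266
```

Call:
{"method": "drive_tool", "body": {
  "increments": [
    [0.6,2.7,0.6,0,1],
    [1.2,5.3,1.3,0,1],
    [1.9,7.9,2.1,0,1],
    [2.7,10.4,2.9,0,1],
    [3.5,13.0,3.8,0,1],
    [4.4,15.4,4.7,0,1],
    [5.4,17.9,5.7,0,1],
    [6.4,20.2,6.8,0,1],
    [7.4,22.6,7.9,0,1],
    [8.6,24.8,9.0,0,1]
  ]
}}

```text
t: 16.03
tcp_pos: [0.5139, 0.1545, 0.1189]
orientation: [0.707, 0.006, -0.006, -0.707]
force: [-5.6, -2.7, 6.5]
gripper_width: 0.261
```

Call:
{"method": "drive_tool", "body": {
  "increments": [
    [1.2,2.2,1.2,0,1],
    [2.4,4.4,2.5,0,1],
    [3.7,6.4,3.8,0,1],
    [5.1,8.5,5.2,0,1],
    [6.5,10.4,6.6,0,1],
    [7.9,12.3,8.1,0,1],
    [9.4,14.1,9.6,0,1],
    [10.9,15.8,11.2,0,1],
    [12.5,17.5,12.8,0,1],
    [14.1,19.1,14.5,0,1]
  ]
}}

```text
t: 16.87
tcp_pos: [0.5281, 0.1735, 0.1335]
orientation: [0.707, 0.006, -0.006, -0.707]
force: [-3.9, -4.0, 5.0]
gripper_width: 0.267
```

Call:
{"method": "drive_tool", "body": {
  "increments": [
    [1.7,1.5,1.7,0,1],
    [3.3,2.9,3.4,0,1],
    [5.1,4.2,5.1,0,1],
    [6.8,5.5,6.9,0,1],
    [8.6,6.6,8.7,0,1],
    [10.4,7.7,10.6,0,1],
    [12.3,8.7,12.4,0,1],
    [14.1,9.5,14.3,0,1],
    [16.0,10.3,16.2,0,1],
    [17.9,11.0,18.1,0,1]
  ]
}}

```text
t: 17.7
tcp_pos: [0.5459, 0.1843, 0.1516]
orientation: [0.707, 0.006, -0.006, -0.707]
force: [-5.3, -4.6, 3.1]
gripper_width: 0.264
```

```bash
cat > fit.py <<'E'
from pl import *
F=np.array([[-5.4,-3.5,1.9],[-6.4,-.9,.5],[-6.9,1,.3],[-5,4,-.4],[-4,6.8,1.5],[-1.8,8.2,2.5],[.1,8.2,6],[.5,5.5,10.2],[1.1,.3,12.4],[.1,-4.8,13],[-1.3,-8.8,8.6],[-3.4,-9.6,4],[-4,-6.9,2.2],[-4,-6.1,.3],[-4.7,-2.7,2.7],[-5.6,-2.7,6.5],[-3.9,-4,5],[-5.3,-4.6,3.1]])
th=-77.4-20*np.arange(1,19); p=np.array([f@tan(t) for f,t in zip(F,th)]); print(p)
A=lambda b:np.c_[[[1,-np.sin(np.radians(t)),-np.cos(np.radians(t))]+([*tan(t)] if b else []) for t in th]]
for sel in (slice(None),slice(1,None)):
    x,*_=np.linalg.lstsq(A(0)[sel],p[sel],rcond=None); d=np.degrees(np.arctan2(x[2],x[1]))
    print("drag",x[0]*.08,"G",np.hypot(*x[1:])*.08,"delta",d,"target theta",-d-360,"rms",(p[sel]-A(0)[sel]@x).std())
E
python3 fit.py
```

```text
[2.0633 3.3564 3.9826 5.227  6.9444 8.0377 9.1989 9.3943 9.3806 9.7396
 8.5144 7.2164 5.7732 5.8935 2.9236 1.6944 1.5044 2.5595]
drag 0.45957396960915126 G 0.318154357910061 delta 161.45545940864272 target theta -521.4554594086427 rms 0.45720822023257307
drag 0.4601352676768839 G 0.3171452796106245 delta 161.36673009911246 target theta -521.3667300991125 rms 0.46963170895067347
```

One full turn is done. The fit gives 0.46 N m of drag and an imbalance of 0.318 N m, both as stated. The heavy side comes lowest at a wheel angle of about -161° (mod 360). I'll carry on to it, go a little past, and come back, measuring in both directions.

Call:
{"method": "drive_tool", "body": {
  "increments": [
    [1.9,0.6,1.9,0,1],
    [3.9,1.1,3.9,0,1],
    [5.8,1.5,5.8,0,1],
    [7.8,1.8,7.8,0,1],
    [9.7,2.0,9.8,0,1],
    [11.7,2.1,11.7,0,1],
    [13.7,2.2,13.7,0,1],
    [15.7,2.1,15.7,0,1],
    [17.6,1.9,17.7,0,1],
    [19.6,1.6,19.6,0,1]
  ]
}}

```text
t: 18.53
tcp_pos: [0.5652, 0.1859, 0.171]
orientation: [0.707, 0.006, -0.007, -0.707]
force: [-6.3, -4.6, 2.7]
gripper_width: 0.268
```

Call:
{"method": "drive_tool", "body": {
  "increments": [
    [2.0,-0.4,2.0,0,1],
    [3.9,-0.8,3.9,0,1],
    [5.9,-1.4,5.8,0,1],
    [7.8,-2.1,7.7,0,1],
    [9.7,-2.8,9.6,0,1],
    [11.6,-3.7,11.5,0,1],
    [13.4,-4.6,13.4,0,1],
    [15.3,-5.6,15.2,0,1],
    [17.1,-6.7,17.0,0,1],
    [18.9,-7.9,18.7,0,1]
  ]
}}

```text
t: 19.37
tcp_pos: [0.5839, 0.1781, 0.1894]
orientation: [0.707, 0.006, -0.007, -0.707]
force: [-7.5, -2.6, 0.0]
gripper_width: 0.265
```

Call:
{"method": "drive_tool", "body": {
  "increments": [
    [1.8,-1.3,1.7,0,1],
    [3.5,-2.7,3.4,0,1],
    [5.2,-4.1,5.1,0,1],
    [6.8,-5.7,6.7,0,1],
    [8.5,-7.3,8.3,0,1],
    [10.0,-9.0,9.9,0,1],
    [11.6,-10.8,11.4,0,1],
    [13.1,-12.7,12.8,0,1],
    [14.5,-14.6,14.2,0,1],
    [15.9,-16.6,15.6,0,1]
  ]
}}

```text
t: 20.2
tcp_pos: [0.5997, 0.1619, 0.205]
orientation: [-0.707, -0.006, 0.007, 0.707]
force: [-6.1, 0.6, -0.9]
gripper_width: 0.266
```

Call:
{"method": "drive_tool", "body": {
  "increments": [
    [1.4,-2.1,1.3,0,1],
    [2.7,-4.2,2.6,0,1],
    [3.9,-6.4,3.8,0,1],
    [5.1,-8.6,4.9,0,1],
    [6.2,-10.9,6.0,0,1],
    [7.3,-13.3,7.1,0,1],
    [8.3,-15.7,8.0,0,1],
    [9.3,-18.2,8.9,0,1],
    [10.2,-20.7,9.8,0,1],
    [11.0,-23.2,10.6,0,1]
  ]
}}

```text
t: 21.03
tcp_pos: [0.6108, 0.1391, 0.2156]
orientation: [-0.707, -0.006, 0.007, 0.708]
force: [-5.7, 3.4, 0.3]
gripper_width: 0.265
```

Call:
{"method": "drive_tool", "body": {
  "increments": [
    [0.8,-2.6,0.7,0,1],
    [1.5,-5.2,1.4,0,1],
    [2.1,-7.8,2.0,0,1],
    [2.7,-10.5,2.5,0,1],
    [3.2,-13.2,3.0,0,1],
    [3.7,-16.0,3.4,0,1],
    [4.1,-18.7,3.7,0,1],
    [4.4,-21.5,4.0,0,1],
    [4.6,-24.2,4.2,0,1],
    [4.8,-27.0,4.3,0,1]
  ]
}}

```text
t: 21.87
tcp_pos: [0.6159, 0.1125, 0.2202]
orientation: [-0.706, -0.006, 0.007, 0.708]
force: [-4.6, 6.6, 1.4]
gripper_width: 0.266
```

```bash
python3 -c "
from pl import *
print(json.dumps(rows(-537.4,2)));print(json.dumps(rows(-517.4,2)));print(json.dumps(rows(-497.4,-2)))"
```

```text
[[-0.2, 2.8, -0.1, 0, 1], [-0.4, 5.6, -0.3, 0, 1], [-0.7, 8.3, -0.6, 0, 1], [-1.1, 11.1, -0.9, 0, 1], [-1.6, 13.8, -1.3, 0, 1], [-2.1, 16.5, -1.8, 0, 1], [-2.7, 19.2, -2.3, 0, 1], [-3.3, 21.8, -2.9, 0, 1], [-4.0, 24.4, -3.6, 0, 1], [-4.8, 27.0, -4.3, 0, 1]]
[[-0.8, 2.5, -0.8, 0, 1], [-1.7, 5.0, -1.6, 0, 1], [-2.7, 7.5, -2.6, 0, 1], [-3.7, 9.9, -3.5, 0, 1], [-4.8, 12.3, -4.6, 0, 1], [-5.9, 14.6, -5.7, 0, 1], [-7.1, 16.8, -6.8, 0, 1], [-8.4, 19.0, -8.0, 0, 1], [-9.7, 21.1, -9.3, 0, 1], [-11.0, 23.2, -10.6, 0, 1]]
[[1.4, -2.1, 1.3, 0, 1], [2.7, -4.2, 2.6, 0, 1], [3.9, -6.4, 3.8, 0, 1], [5.1, -8.6, 4.9, 0, 1], [6.2, -10.9, 6.0, 0, 1], [7.3, -13.3, 7.1, 0, 1], [8.3, -15.7, 8.0, 0, 1], [9.3, -18.2, 8.9, 0, 1], [10.2, -20.7, 9.8, 0, 1], [11.0, -23.2, 10.6, 0, 1]]
```

Now back past the target for the reverse readings at -517.4° and -497.4°.

Call:
{"method": "drive_tool", "body": {
  "increments": [
    [-0.2,2.8,-0.1,0,1],
    [-0.4,5.6,-0.3,0,1],
    [-0.7,8.3,-0.6,0,1],
    [-1.1,11.1,-0.9,0,1],
    [-1.6,13.8,-1.3,0,1],
    [-2.1,16.5,-1.8,0,1],
    [-2.7,19.2,-2.3,0,1],
    [-3.3,21.8,-2.9,0,1],
    [-4.0,24.4,-3.6,0,1],
    [-4.8,27.0,-4.3,0,1]
  ]
}}

```text
t: 22.7
tcp_pos: [0.6112, 0.138, 0.216]
orientation: [0.708, 0.006, -0.006, -0.707]
force: [-4.4, -7.6, 3.3]
gripper_width: 0.265
```

Call:
{"method": "drive_tool", "body": {
  "increments": [
    [-0.8,2.5,-0.8,0,1],
    [-1.7,5.0,-1.6,0,1],
    [-2.7,7.5,-2.6,0,1],
    [-3.7,9.9,-3.5,0,1],
    [-4.8,12.3,-4.6,0,1],
    [-5.9,14.6,-5.7,0,1],
    [-7.1,16.8,-6.8,0,1],
    [-8.4,19.0,-8.0,0,1],
    [-9.7,21.1,-9.3,0,1],
    [-11.0,23.2,-10.6,0,1]
  ]
}}

```text
t: 23.53
tcp_pos: [0.6004, 0.1609, 0.2056]
orientation: [0.708, 0.006, -0.006, -0.706]
force: [-3.8, -8.1, 6.0]
gripper_width: 0.264
```

```bash
python3 -c "
from pl import *
for t,f in [(-457.4,[-6.3,-4.6,2.7]),(-477.4,[-7.5,-2.6,0]),(-497.4,[-6.1,.6,-.9]),(-517.4,[-5.7,3.4,.3]),(-537.4,[-4.6,6.6,1.4])]: print(t,np.array(f)@tan(t))
"
```

```text
-457.4 2.0086934853896077
-477.4 3.608734578826509
-497.4 3.872059055038838
-517.4 4.688707189714659
-537.4 6.778760438672265
```

```bash
cat >> fit.py <<'E'
D=[(-457.4,[-6.3,-4.6,2.7],1),(-477.4,[-7.5,-2.6,0],1),(-497.4,[-6.1,.6,-.9],1),(-517.4,[-5.7,3.4,.3],1),(-537.4,[-4.6,6.6,1.4],1),(-517.4,[-4.4,-7.6,3.3],-1),(-497.4,[-3.8,-8.1,6],-1)]
T=np.r_[th,[a[0] for a in D]]; S=np.r_[np.ones(18),[a[2] for a in D]]; P=np.r_[p,[np.array(a[1])@tan(a[0]) for a in D]]
for b in ([0,0,0],[-.5,.1,-.1]):
    P2=P-np.array([np.array(b)@tan(t) for t in T]); r=np.radians(T); M=np.c_[S,-np.sin(r),-np.cos(r)]
    x,*_=np.linalg.lstsq(M,P2,rcond=None); res=P2-M@x; cov=np.linalg.inv(M.T@M)*res.var()
    print(x*.08,np.hypot(*x[1:])*.08,"target",-360-np.degrees(np.arctan2(x[2],x[1])),"sd deg",np.degrees(np.sqrt(cov[1,1])/np.hypot(*x[1:])),res[-7:])
print(json.dumps(rows(-497.4,-2.5,10)))
E
python3 fit.py
```

```text
[2.0633 3.3564 3.9826 5.227  6.9444 8.0377 9.1989 9.3943 9.3806 9.7396
 8.5144 7.2164 5.7732 5.8935 2.9236 1.6944 1.5044 2.5595]
drag 0.45957396960915126 G 0.318154357910061 delta 161.45545940864272 target theta -521.4554594086427 rms 0.45720822023257307
drag 0.4601352676768839 G 0.3171452796106245 delta 161.36673009911246 target theta -521.3667300991125 rms 0.46963170895067347
[ 0.4581 -0.3001  0.0958] 0.3150561994560734 target -522.3016710877681 sd deg 1.9851082767214943 [-0.1516  0.662  -0.1964 -0.7015  0.0263 -0.5356  0.4984]
[ 0.4581 -0.334   0.087 ] 0.34512060883844653 target -525.3969131763117 sd deg 1.812180012308199 [-0.1516  0.662  -0.1964 -0.7015  0.0263 -0.5356  0.4984]
[[1.7, -2.6, 1.6, 0, 1], [3.3, -5.3, 3.2, 0, 1], [4.8, -8.1, 4.6, 0, 1], [6.2, -10.9, 6.0, 0, 1], [7.6, -13.9, 7.3, 0, 1], [8.8, -16.9, 8.5, 0, 1], [10.0, -20.0, 9.6, 0, 1], [11.0, -23.2, 10.6, 0, 1], [12.0, -26.4, 11.5, 0, 1], [12.9, -29.7, 12.3, 0, 1]]
```

The global fit puts the heavy side at the bottom at -522° to -525°, with an sd of 2°. I'll move 25° from -497.4° to -522.4° and hold.

Call:
{"method": "drive_tool", "body": {
  "increments": [
    [1.7,-2.6,1.6,0,1],
    [3.3,-5.3,3.2,0,1],
    [4.8,-8.1,4.6,0,1],
    [6.2,-10.9,6.0,0,1],
    [7.6,-13.9,7.3,0,1],
    [8.8,-16.9,8.5,0,1],
    [10.0,-20.0,9.6,0,1],
    [11.0,-23.2,10.6,0,1],
    [12.0,-26.4,11.5,0,1],
    [12.9,-29.7,12.3,0,1]
  ]
}}

```text
t: 24.37
tcp_pos: [0.6127, 0.1327, 0.2174]
orientation: [-0.706, -0.006, 0.007, 0.708]
force: [-6.6, 4.6, 0.1]
gripper_width: 0.264
```

Call:
{"method": "drive_tool", "body": {
  "increments": [
    [0,0,0,0,1],
    [0,0,0,0,1],
    [0,0,0,0,1],
    [0,0,0,0,1],
    [0,0,0,0,1],
    [0,0,0,0,1]
  ]
}}

```text
t: 24.87
tcp_pos: [0.6128, 0.1321, 0.2175]
orientation: [-0.707, -0.006, 0.007, 0.707]
force: [-6.2, -1.2, 1.4]
gripper_width: 0.263
```

Run:
```python
from h import *
s=ctrl.sense(); print(s['t'],s['tcp_pos'],s['force'],s['gripper_width'],abs(s['joint_vel']).max())
a=[vision.snapshot(n)[0] for n in("scene","side")]
cv2.imwrite("pics/end.png",np.hstack([x[100:330,100:460] for x in a])[:,:,::-1])
```

```text
24.8667 [0.6128 0.1321 0.2175] [-6.1825 -1.2033  1.4421] 0.26260269051868884 0.0019678296128161255
```

View pics/end.png

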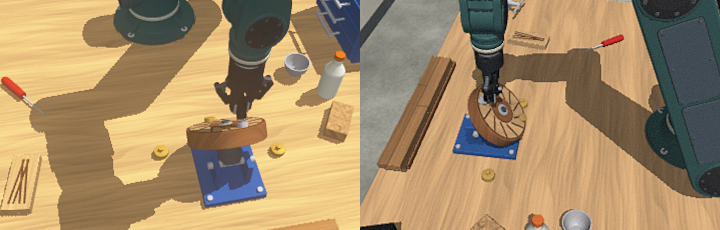

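The final crops show the gripper holding the grip near the top of the wheel, at (240,90) in the scene crop and (490,85) in the side crop. The weights, bottle, bowl, block and driver look to be where they were. The arm is still, so I'm handing in.

```bash
python3 -c "
from bench import ctrl; print(ctrl.job_done())"
```

```text
the job is handed in; nothing more can be done
None
```

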